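Move the watch carrier from the winder to the timing microphone

TASK

Take the watch, in its snap-in carrier, off the test winder: pinch the carrier's two sprung tabs together until it comes free and lift it straight out, without tearing at it or touching the watch. Then press the carrier fully home in the empty socket of the timing microphone and let go, so that both tabs spring out and lock it there. The microphone is delicate: never press on it with more than 25 newtons, and leave the other things on the bench where they lie.

Things in the scene. Friction and masses are not known exactly. Their poses are not given: they have to be found in the camera images.
- carrier_pinch (a point): The watch carrier, a loose white plastic block (0.14 kg) with a watch face up on it. This point is on its centre line, 38 mm above its underside, midway between the ribbed outer faces of its two black tabs, at the height to pinch them. The tabs stand on its +y and -y sides, 25 mm wide (x), tops 48 mm above the underside. z up; a half turn makes no difference.
- carrier_foot (a point): Centre of the carrier's underside. Foot 48 (x) x 58 (y) x 16 mm high, its lowest 2.5 mm stepped in by 1.5 mm. Above the foot only tabs and watch stand up. While it sits in the winder, fingertips can come down outside the tabs to 19 mm above this point, 3 mm over the socket's rim.
- tab_a (a joint): Travel of the sprung tab on the carrier's +y side: 0 out, 0.0045 fully in (m). Outer faces of both tabs are 58 mm apart at rest, 49 mm when pinched to their rigid stops. Each needs 3 N to start and 9 N at the stop. Its tooth, 3 to 9 mm above the underside, sticks out 3.5 mm and locks under a catch of the socket; it clears at about 0.003.
- tab_b (a joint): Travel of the sprung tab on the carrier's -y side: 0 out, 0.0045 fully in (m); the same as tab_a.
- winder_socket (a point): Centre of the mouth, at rim height, of the snap socket on the winder (round grey housing, aluminium rotor, fixed, rotor braked). Socket 60 x 76 mm outside, catches on its y sides, z up. The locked carrier has carrier_pinch 22 mm above this point; pinched, a sprung plate lifts it up to 5 mm; its foot leaves the mouth after 16 mm. Both sockets are alike.
- microphone: Timing microphone: fixed grey foot 84 (x) x 96 (y) mm, origin at the centre of its underside, z up. On a stem a sensing head carries the empty socket, parallel to the foot, catches on the y sides. Its rim is 71 mm above the origin give or take 10 mm (stem clamped, not reported, firm under load) and up to 2 mm off-centre in x and y: the head floats and gives sideways 4 mm at 1 to 3 N.
- mic_foot_top (a point): Top of the microphone's foot, 19 mm above its origin. Socket: pocket 50 (x) x 60 (y) mm, 1 mm clear all round, a lead-in 2 mm wide. A sprung plate meets the carrier's underside 11 mm below the rim with 1.5 N, plus 0.5 N per mm, and throws it back up if let go too high; tabs can lock from 16.5 mm below the rim; a rigid stop lies 18 mm below it.
- watch: The watch on the carrier: steel case 35 mm across; its origin is the middle of its back, 28 mm above the carrier's underside, its glass 38 mm above it. Not to be touched.
- loupe: Black eye loupe, 32 mm across and 28 mm high, standing on the green mat between winder and microphone; origin at its underside. Leave it.
- pin_vice: Grey pin vice, 80 mm long and 11 mm thick, lying on the green mat between winder and microphone, nearer the robot; origin at its underside. Leave it.
- tweezers: Steel tweezers, 118 mm long, lying on the bench to the right of the work; origin at its underside. Leave them.
- oil_stand: Black oil stand with small cups, 37 x 78 x 20 mm, at the left front of the bench; origin at its underside. Leave it.

How it is judged:
On the way:
1. the carrier is freed and lifted out of the winder (z of carrier_pinch in the frame of winder_socket above 0.045 m), for 0.1 s.
At the end, for the whole second after the job is handed in: The carrier is locked in the microphone's socket, level and at rest: both tabs sprung out to within 1.2 mm, pushed up against the catches by the plate (over 4 N of contact, its weight alone gives less), within 8 mm of the foot's centre line, 80 to 106 mm above its underside, tilted under 0.06 rad (z of carrier_pinch in the frame of microphone between 0.08 and 0.106 m and horizontal distance between carrier_pinch and microphone below 0.008 m and angle between the y axis of carrier_pinch and the y axis of microphone, either way round below 0.12 rad and angle between carrier_pinch's own z axis and vertical below 0.06 rad and value of joint each of tab_a, tab_b below 0.0012 m and contact force between carrier and microphone above 4 N and linear speed of watch below 0.01 m/s); the robot touches nothing.
It fails at once if the carrier is pressed on or pulled against the microphone with more than 25 N (contact force between carrier and microphone above 25 N).
It fails at once if the carrier is torn at in the winder with more than 40 N (contact force between carrier and winder_rotor above 40 N).
It fails at once if the gripper or arm touches the watch (contact force between any of the fingers, the arm and watch above 1 N).
It fails at once if the robot presses on the microphone itself with more than 25 N (contact force between any of the fingers, the arm and microphone above 25 N).
It fails at once if the loupe, pin vice, tweezers or oil stand is moved by more than 20 mm (distance of any of loupe, pin_vice, tweezers, oil_stand from where it was at the start of the episode above 0.02 m).
It also fails if it takes over 48 s, if anything falls off the work surface, if the arm or the gripper's body presses on something with over 40 N, if the wrist force passes 120 N, or if a joint passes its speed limit or range.

ROBOT

A 6-joint arm with a two-finger parallel gripper is mounted at the origin on a cart in front of the work surface, level with it; the furniture and walls round the work are solid. World frame = base frame: x ahead of the robot, y to its left, z up, the work surface at z = 0. Lengths are in m, angles in rad, forces in N, time in s.
With the tool pointing down it reaches from about 0.35 to 0.775 m from the base axis. Payload 7.3 kg.
Tool frame: the origin (TCP) lies on the centre line of the jaws, within the pads' length; the fingertips stand ahead of it and the grasp point (between the pads) lies 11 mm behind it (robot.nose_length is the z of the fingertips in the tool frame, in m); z points along the fingers, y is the line along which they close (so a half turn about z gives the same grasp; the last joint's range is limited). The gripper opens to 92 mm and grips with 3 to 60 N. Pads are 19 mm wide; open, the fingers measure 130 mm over their backs; the gripper's body (75 mm by 190 mm) begins 47 mm behind the grasp point.
Start: joints at [-1.413, 0.342, 1.524, -0, 1.275, -0.146], TCP at [0.157, -0.501, 0.235] pointing down, gripper open.
Joint ranges: [-2.53, 2.53], [-0.77, 2.02], [0.04, 2.7], [-1, 4.14], [0.28, 2.66], [-3.11, 3.11]. Speed limits (rad/s): [2.57, 2.57, 3.14, 3.14, 3.14, 3.14].

INTERFACE

Orientations are given as [roll, pitch, yaw] about the fixed x, y, z axes, in that order (R = Rz(yaw) Ry(pitch) Rx(roll)).
In Python, from cell import robot, cams gives the robot as it stands. The module is installed in compiled form; this text tells all that it offers.
- The arm moves only by the tool carry_out, never from a script. Its argument "deltas" is a list of rows, each a list of 7 numbers: the shift along the tool's x, y, z in cm, then the turn, a rotation vector about the tool's x, y, z in rad, then the opening, from 0 (shut) to 1 (fully open). A call has exactly 8 rows; each row shifts and turns the commanded pose from where the row before left it, along the tool's axes as they then stand; what a row does not reach is not made up. A row lasts 1/12 s, in which the tool goes at most 41.7 mm and 7.16 degrees, less where a joint would pass 70% of its speed; a pose out of reach is approached as far as the arm can. A call is refused whole if a number of a shift passes 4.17 or a number of a turn 0.125, either way. A call with a gripper value outside its range is refused whole. The fingers move at their own pace and stop on an object; "force" is the grip in N (left out, the last holds). Time passes only in rows, so rows that do not move let the fingers close, or fill a call up. It gives the time, the measured TCP pose, the force, the opening and the grip force at its end, in the units of the state.
- robot.observe(): the state, without advancing time (a new reading comes with each control period).
- cams.read_camera(name): name is "scene" or "top"; returns a dict with "image" (420x560x3 uint8, blue, green, red), "depth" (420x560 float32, m along the optical axis (not along the pixel's ray), 0 where there is no reading), "fx", "fy", "cx", "cy" (pixels), "D" ([k1, k2, p1, p2, k3] as OpenCV has them; the pictures are not rectified), "world_to_cam" (4x4, takes a point from world to camera coordinates). Camera axes: x right, y up, looking along -z (the intrinsics and any distortion apply to the point x, -y, -z); pixel columns grow to the right and rows downward; lengths in m; the calibration is good to about 2 mm. A picture is of the moment at which its call begins.
- robot.hand_in(): hands the job in; it is judged then, once.
The state is a dict: "time": time; "qpos": joint angles; "qvel": joint speeds; "joint_efforts": joint torques, N m; "tool_pos": TCP position; "tool_rot": TCP orientation; "contact_force": force on the tool from outside, world axes, zero at the start; "torque": the same for the moment, N m; "opening": finger opening in m; "grip_force": force on a finger pad.
Only numpy, scipy, OpenCV 4.12 (cv2) and the standard library are available. Lean on these libraries where they do the work, as an engineer would, in place of code of your own. Each camera call takes 0.05 s, during which the arm holds its last target. There are 200 camera calls.

## Working session

There is one attempt and no reset: what is moved stays moved. The work goes in short steps, Python scripts to look and compute and a tool call to move; the robot and the scene stay as the last step left them, time stands still between calls to the robot, and variables do not carry over. Pictures are saved under pics/ and viewed, at most 10 in all, crops included, and the job is handed in when it is done.

Besides the shell and the picture viewer there is one more tool, called after ">>>" by a JSON object that holds its "method" and its "body", one argument or row to a line. carry_out: Moves the arm, as the interface text tells. Its arguments: {"type":"object","properties":{"deltas":{"type":"array","items":{"type":"array","items":{"type":"number"}}},"force":{"type":"number"}},"required":["deltas"]}

```bash
mkdir -p pics; cat > h.py <<'E'
import numpy as np, cv2
from cell import robot, cams
def grab(n):
    c=cams.read_camera(n); np.savez(f'{n}.npz',**c); return c
def cloud(c):
    """world xyz per pixel"""
    d=c['depth']; h,w=d.shape
    K=np.array([[c['fx'],0,c['cx']],[0,c['fy'],c['cy']],[0,0,1.]])
    uv=np.stack(np.meshgrid(np.arange(w),np.arange(h)),-1).reshape(-1,1,2).astype(float)
    n=cv2.undistortPoints(uv,K,np.array(c['D'],float)).reshape(h,w,2)
    P=np.stack([n[...,0]*d,-n[...,1]*d,-d,np.ones_like(d)],-1)
    W=(P@np.linalg.inv(c['world_to_cam']).T)[...,:3]; W[d==0]=np.nan
    return W
E
python3 - <<'E'
from h import *
a=grab('top');b=grab('scene')
cv2.imwrite('pics/top.png',a['image']);cv2.imwrite('pics/scene.png',b['image'])
for c in(a,b):print(np.linalg.inv(c['world_to_cam']).round(3))
print(robot.observe(), robot.nose_length)
E
```

```text
[[ 0.019  0.99  -0.138  0.401]
 [-1.     0.022  0.021 -0.178]
 [ 0.024  0.137  0.99   1.019]
 [ 0.     0.     0.     1.   ]]
[[ 0.654  0.314 -0.688 -0.147]
 [-0.756  0.286 -0.588 -0.765]
 [ 0.013  0.905  0.424  0.506]
 [ 0.     0.     0.     1.   ]]
{'time': 0.1, 'qpos': array([-1.41297912e+00,  3.42657068e-01,  1.52492509e+00,  9.08028396e-06,
        1.27539567e+00, -1.45979577e-01]), 'qvel': array([-1.94369868e-03, -1.64505445e-03, -3.39145934e-03, -9.91090375e-04,
        8.52500618e-05, -4.76013339e-04]), 'joint_efforts': array([ 1.99156682e-03, -4.32004595e+01, -2.44694388e+01,  7.19929347e-02,
        5.25773491e-02, -3.77296146e-05]), 'tool_pos': array([ 0.15702936, -0.50059653,  0.23411111]), 'tool_rot': array([-3.14022347e+00, -2.10081114e-04,  3.03793990e-01]), 'contact_force': array([ 0.84522138,  0.69708041, -0.01807292]), 'torque': array([-0.01657419,  0.01678556, -0.06180061]), 'grip_force': 0.0, 'opening': 0.09158479671448258} 0.008
```

View pics/top.png

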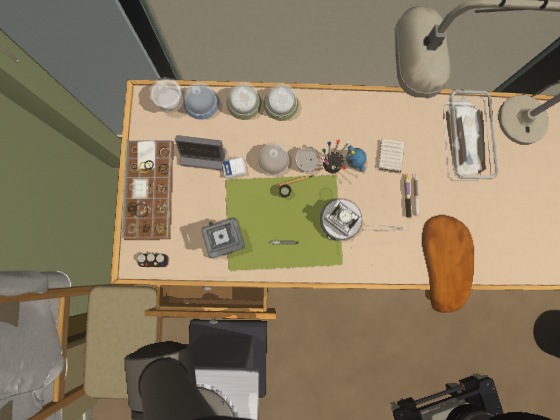

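View pics/scene.png

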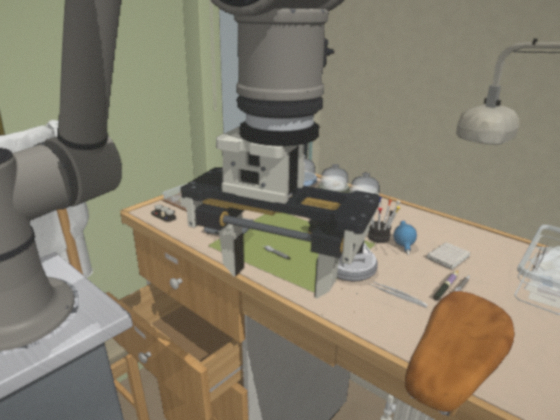

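The top view shows the winder with the watch at about (342,219), the microphone at (222,238), the loupe at (285,190) and the pin vice at (284,242). In the scene view the gripper blocks most of the work.

```bash
python3 - <<'E'
from h import *
c=dict(np.load('top.npz'));W=cloud(c);print(c['fx'],c['D'])
im=c['image']
A=cv2.resize(im[194:246,315:370],None,fx=7,fy=7,interpolation=cv2.INTER_CUBIC)
B=cv2.resize(im[212:264,195:250],None,fx=7,fy=7,interpolation=cv2.INTER_CUBIC)
cv2.imwrite('pics/crop.png',np.hstack([A,B]))
np.set_printoptions(linewidth=250)
print((W[200:240:1,320:366,2]*1000)[::2,::2].round(0))
print((W[214:262,200:246,2]*1000)[::2,::2].round(0))
for p in[(219,342),(238,222),(190,285),(242,284)]:print(W[p].round(4))
E
```

```text
386.0553821876951 [-0.06747045  0.          0.          0.          0.        ]
[[ 5.  2.  1.  1. -1.  2.  2. 20. 21. 53. 29. 26. 30. 23. 19.  2.  1. -3.  2. -5. -2.  4. nan]
 [ 1. -0.  2.  5.  2. 18. 27. 29. 35. 53. 52. 53. 29. 28. 29. 26.  2.  3.  1.  2.  1.  0.  1.]
 [-0. -0.  4. 14. 21. 27. 28. 26. 53. 50. 51. 50. 54. 29. 31. 26. 29. 19. -3.  2.  2.  1.  0.]
 [ 4.  0. 11. 22. 32. 24. 30. 51. 52. 83. 83. 52. 50. 53. 28. 30. 30. 29. 21. -2. -1.  1.  0.]
 [-0.  0. 22. 33. 27. 28. 55. 55. 44. 83. 52. 62. 63. 71. 51. 56. 29. 26. 27. 22. -3.  2.  1.]
 [ 1. 18. 30. 25. 27. 34. 52. 48. 86. 38. 59. 63. 74. 71. 76. 51. 57. 26. 27. 27. -4. -3. -3.]
 [ 4. 19. 29. 28. 29. 54. 51. 84. 42. 63. 73. 74. 73. 75. 73. 71. 51. 52. 26. 25. 22. -2. -4.]
 [12. 21. 27. 28. 54. 53. 57. 60. 64. 62. 74. 74. 75. 75. 75. 75. 71. 53. 51. 52. 33.  2. -1.]
 [19. 26. 25. 51. 51. 52. 53. 41. 61. 75. 75. 75. 75. 75. 75. 76. 60. 63. 51. 51. 54.  1. -1.]
 [18. 26. 42. 54. 29. 54. 55. 62. 61. 72. 73. 73. 74. 73. 73. 73. 61. 53. 53. 51. 53. -1. -0.]
 [17. 27. 26. 39. 52. 49. 48. 59. 62. 63. 75. 73. 75. 77. 72. 75. 57. 
[... 2565 characters left out ...]
 21. 21. 19. 20.  2.  4.]
 [ 2.  1.  0. -0. 85. 83. 83. 81. 65. 20. 21. 23. 22. 21. 22. 21. 23. 17. -0.  6.  4.  1.  2.]
 [ 0.  3. -1.  2. 21. 62. 21. 18. 22. 22. 22. 21. 21. 21. 18. 15.  3.  3.  1.  4.  2. -1.  1.]
 [ 3.  1.  1.  0. 16. 22. 22. 21. 21. 21. 19. 15. 15.  3.  2.  2.  1. -1.  2.  1. -2.  5.  4.]
 [ 2.  1.  3. -2.  3. 21. 19. 20. 17. -1. -2.  2.  2. -2.  1.  3. -1.  2.  2.  5.  1.  3.  1.]
 [-0.  1. -2.  0.  1. -3.  0.  1. -3.  0.  0. -0.  2. -1.  4.  3.  4.  0. -0.  2.  3.  4.  3.]
 [ 4.  0.  2.  1. -2.  1. -0. -0.  1.  2. -1.  0. -1.  1.  3.  3.  2.  2.  4.  1.  8. -1.  1.]]
[ 0.5315 -0.361   0.0746]
[ 0.4783 -0.0652  0.0708]
[ 0.615  -0.2208  0.0103]
[ 0.476  -0.2202  0.0132]
```

View pics/crop.png

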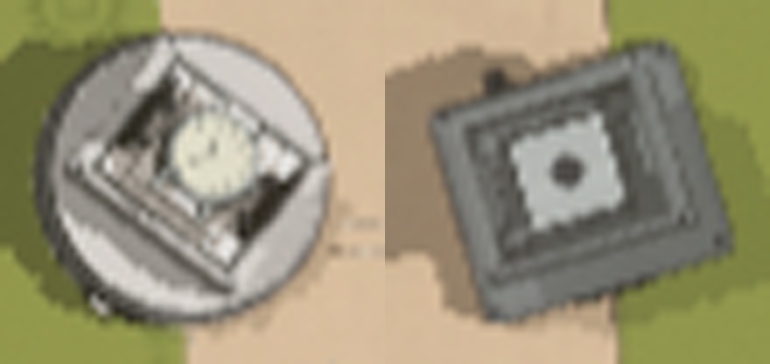

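The left crop shows the carrier, with dark tabs at upper left and lower right, so the pinch axis runs along the socket's long side. The right crop shows the empty microphone socket with its sprung plate. Next I fit rectangles to both.

```bash
cat > fit.py <<'E'
from h import *
from scipy.ndimage import median_filter
from scipy.optimize import minimize
def fit(P,c0,lo,hi,L,Wd,r=.07):
    m=(P[...,2]>lo)&(P[...,2]<hi)&(np.hypot(P[...,0]-c0[0],P[...,1]-c0[1])<r)
    q=P[m][:,:2]
    # rectangle template of size Wd x L (x,y): trimmed min-area orientation + centre
    def ext(a):
        R=np.array([[np.cos(a),np.sin(a)],[-np.sin(a),np.cos(a)]]);p=q@R.T
        l,h=np.percentile(p,[1,99],axis=0);return l,h,R
    best=min(np.arange(-np.pi/2,np.pi/2,.01),key=lambda a:(lambda l,h:abs((h-l)[0]-Wd)+abs((h-l)[1]-L))(*ext(a)[:2]))
    l,h,R=ext(best); r=cv2.minAreaRect((q*1000).astype(np.float32))
    return len(q),best,(h-l),(R.T@((l+h)/2)),r,np.median(P[m][:,2])
if __name__=='__main__':
    c=dict(np.load('top.npz'));P=cloud(c)
    print('winder sock',fit(P,(.5315,-.361),.044,.095,.076,.060))
    print('mic head',fit(P,(.478,-.065),.050,.09,.076,.060))
    print('mic rim',fit(P,(.478,-.065),.077,.09,.076,.060))
    print('mic foot',fit(P,(.478,-.065),.011,.09,.096,.084,.08))
    print('tabs',fit(P,(.5315,-.361),.080,.095,.058,.025))
    print('house',fit(P,(.5315,-.361),.015,.095,.1,.1,.09))
E
python3 fit.py
```

```text
winder sock (682, np.float64(-0.5807963267948957), array([0.06028099, 0.07537228]), array([ 0.53852856, -0.36857121]), ((538.5726928710938, -368.7422790527344), (76.24866485595703, 61.14667892456055), 53.36589431762695), np.float64(0.056722259123786256))
mic head (778, np.float64(0.23920367320510505), array([0.05997888, 0.07609692]), array([ 0.4824022 , -0.06197328]), ((483.0527648925781, -61.50864791870117), (60.22764587402344, 77.10250091552734), 16.97801971435547), np.float64(0.0715685165836033))
mic rim (275, np.float64(0.3792036732051052), array([0.05992511, 0.07580667]), array([ 0.48288983, -0.06167356]), ((483.4087829589844, -61.32769775390625), (60.07976150512695, 76.54231262207031), 17.466318130493164), np.float64(0.08240040495598489))
mic foot (1171, np.float64(0.20920367320510502), array([0.08432751, 0.09536124]), array([ 0.48391419, -0.0603204 ]), ((487.2403564453125, -58.45478820800781), (91.0882339477539, 95.78565216064453), 18.640228271484375), np.float64(0.061966272677358325))
tabs (35, np.float64(-0.6007963267948957), array([0.02514897, 0.05880153]), array([ 0.53897024, -0.36866593]), ((538.7474975585938, -368.55999755859375), (58.87248992919922, 24.66596221923828), 53.449241638183594), np.float64(0.08445300023726687))
house (1370, np.float64(-1.4907963267948965), array([0.1013549 , 0.10031086]), array([ 0.53835395, -0.36661511]), ((539.369873046875, -367.6905517578125), (106.8001708984375, 109.16072845458984), 0.965027928352356), np.float64(0.043126592648540296))
```

```bash
cat > plan.py <<'E'
from h import *
from scipy.spatial.transform import Rotation as Ro
def plan(target,yaw,n,start=None):
    s=robot.observe(); p=np.array(s['tool_pos']) if start is None else np.array(start); R=Ro.from_euler('xyz',s['tool_rot'])
    T=Ro.from_euler('xyz',[np.pi,0,yaw]); dr=(R.inv()*T).as_rotvec()/n
    dp=(np.array(target)-p)/n
    for i in range(n):
        print('[%s,OPEN],'%','.join('%.2f'%v if k<3 else '%.4f'%v for k,v in enumerate(list(R.inv().apply(dp)*100)+list(dr))))
        R=R*Ro.from_rotvec(dr)
E
python3 - <<'E'
from plan import *
P=cloud(dict(np.load('top.npz'))).reshape(-1,3)
for x0,x1 in((.58,.64),(.64,.7),(.7,.8)):
  for y0 in(-.5,-.4,-.3,-.2,-.1,0):
    m=(P[:,0]>x0)&(P[:,0]<x1)&(P[:,1]>y0)&(P[:,1]<y0+.1);print(x0,y0,np.nanmax(P[m,2]).round(3))
d=np.hypot(P[:,0]-.5386,P[:,1]+.3687);m=(d<.05)&(P[:,2]>.046)&(P[:,2]<.058);print('wrim',np.median(P[m,2]),'house',np.median(P[(d<.05)&(P[:,2]>.022)&(P[:,2]<.034),2]))
plan((.5386,-.3687,.18),-.639,16)
E
```

```text
0.58 -0.5 0.02
0.58 -0.4 0.053
0.58 -0.3 0.033
0.58 -0.2 0.013
0.58 -0.1 0.006
0.58 0 0.031
0.64 -0.5 0.053
0.64 -0.4 0.098
0.64 -0.3 0.053
0.64 -0.2 0.07
0.64 -0.1 0.069
0.64 0 0.044
0.7 -0.5 0.314
0.7 -0.4 0.096
0.7 -0.3 0.054
0.7 -0.2 0.067
0.7 -0.1 0.098
0.7 0 0.098
wrim 0.0525166769433526 house 0.028202379091832763
[2.52,-0.07,0.34,-0.0001,0.0000,0.0589,OPEN],
[2.51,-0.22,0.34,-0.0001,0.0000,0.0589,OPEN],
[2.50,-0.37,0.34,-0.0001,0.0000,0.0589,OPEN],
[2.47,-0.52,0.34,-0.0001,0.0000,0.0589,OPEN],
[2.44,-0.66,0.34,-0.0001,0.0000,0.0589,OPEN],
[2.39,-0.80,0.34,-0.0001,0.0000,0.0589,OPEN],
[2.34,-0.94,0.34,-0.0001,0.0000,0.0589,OPEN],
[2.28,-1.08,0.34,-0.0001,0.0000,0.0589,OPEN],
[2.21,-1.21,0.34,-0.0001,0.0000,0.0589,OPEN],
[2.14,-1.34,0.34,-0.0001,0.0000,0.0589,OPEN],
[2.06,-1.46,0.34,-0.0001,0.0000,0.0589,OPEN],
[1.97,-1.58,0.34,-0.0001,0.0000,0.0589,OPEN],
[1.87,-1.69,0.34,-0.0001,0.0000,0.0589,OPEN],
[1.77,-1.80,0.34,-0.0001,0.0000,0.0589,OPEN],
[1.66,-1.90,0.34,-0.0001,0.0000,0.0589,OPEN],
[1.54,-2.00,0.34,-0.0001,0.0000,0.0589,OPEN],
```

>>> {"method": "carry_out", "body": {
  "deltas": [
    [2.52,-0.07,0.34,0,0,0.059,1],
    [2.51,-0.22,0.34,0,0,0.059,1],
    [2.5,-0.37,0.34,0,0,0.059,1],
    [2.47,-0.52,0.34,0,0,0.059,1],
    [2.44,-0.66,0.34,0,0,0.059,1],
    [2.39,-0.8,0.34,0,0,0.059,1],
    [2.34,-0.94,0.34,0,0,0.059,1],
    [2.28,-1.08,0.34,0,0,0.059,1]
  ]
}}

```text
time: 0.77
tool_pos: [0.3489, -0.4343, 0.207]
tool_rot: [-3.141, 0.001, -0.171]
contact_force: [-0.3, -0.4, -0.1]
opening: 0.0921
grip_force: 0.0
```

>>> {"method": "carry_out", "body": {
  "deltas": [
    [2.21,-1.21,0.34,0,0,0.059,1],
    [2.14,-1.34,0.34,0,0,0.059,1],
    [2.06,-1.46,0.34,0,0,0.059,1],
    [1.97,-1.58,0.34,0,0,0.059,1],
    [1.87,-1.69,0.34,0,0,0.059,1],
    [1.77,-1.8,0.34,0,0,0.059,1],
    [1.66,-1.9,0.34,0,0,0.059,1],
    [1.54,-2.0,0.34,0,0,0.059,1]
  ]
}}

```text
time: 1.43
tool_pos: [0.5397, -0.3687, 0.1796]
tool_rot: [-3.142, 0.001, -0.643]
contact_force: [0.7, 0.0, -0.3]
opening: 0.0919
grip_force: 0.0
```

```bash
python3 - <<'E'
from plan import *
s=robot.observe();print(s['tool_pos'],s['tool_rot'],s['contact_force'],s['time'])
plan((.5386,-.3687,.10),-.639,8)
b=grab('scene');cv2.imwrite('pics/s2.png',cv2.resize(b['image'][170:320,230:450],None,fx=3,fy=3,interpolation=cv2.INTER_CUBIC))
P=cloud(b)
d=np.hypot(P[...,0]-.5386,P[...,1]+.3687)
m=(d<.06)&(P[...,2]>.077)&(P[...,2]<.095);print(m.sum(),np.nanmean(P[m],0) if m.any() else 0)
E
```

```text
[ 0.53971043 -0.36866524  0.17957026] [-3.14158776e+00  1.02704608e-03 -6.43087589e-01] [ 0.70334482  0.04808828 -0.28527043] 1.4333
[-0.01,0.01,0.99,-0.0000,0.0001,-0.0005,OPEN],
[-0.01,0.01,0.99,-0.0000,0.0001,-0.0005,OPEN],
[-0.01,0.01,0.99,-0.0000,0.0001,-0.0005,OPEN],
[-0.01,0.01,0.99,-0.0000,0.0001,-0.0005,OPEN],
[-0.01,0.01,0.99,-0.0000,0.0001,-0.0005,OPEN],
[-0.01,0.01,0.99,-0.0000,0.0001,-0.0005,OPEN],
[-0.01,0.01,0.99,-0.0000,0.0001,-0.0005,OPEN],
[-0.01,0.01,0.99,-0.0000,0.0001,-0.0005,OPEN],
90 [ 0.53978259 -0.36963439  0.08143681]
```

View pics/s2.png

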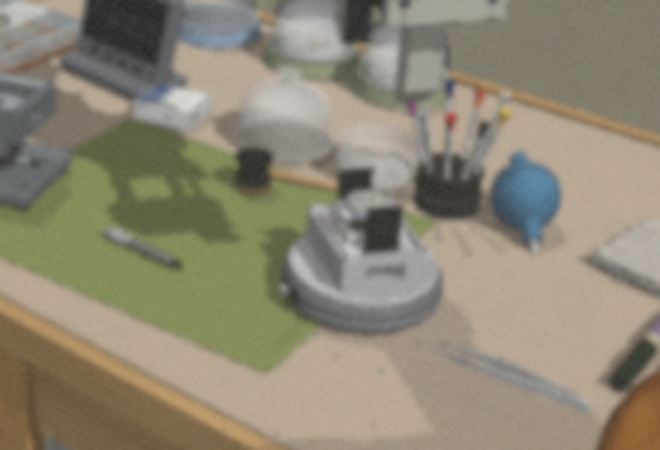

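The crop shows the carrier in the winder with its black tabs at (355,185) and (380,228). Nothing stands in the way of the descent.

>>> {"method": "carry_out", "body": {
  "deltas": [
    [-0.01,0.01,1.1,0,0,0,1],
    [-0.01,0.01,1.1,0,0,0,1],
    [-0.01,0.01,1.1,0,0,0,1],
    [-0.01,0.01,1.1,0,0,0,1],
    [-0.01,0.01,1.1,0,0,0,1],
    [-0.01,0.01,1.1,0,0,0,1],
    [-0.01,0.01,1.1,0,0,0,1],
    [-0.01,0.01,1.1,0,0,0,1]
  ]
}}

```text
time: 2.15
tool_pos: [0.5373, -0.3698, 0.0912]
tool_rot: [3.142, 0.0, -0.641]
contact_force: [-0.3, 0.1, -0.0]
opening: 0.0916
grip_force: 0.0
```

>>> {"method": "carry_out", "body": {
  "deltas": [
    [0,0,0.4,0,0,0,1],
    [0,0,0.4,0,0,0,1],
    [0,0,0.4,0,0,0,1],
    [0,0,0.4,0,0,0,1],
    [0,0,0.4,0,0,0,1],
    [0,0,0.3,0,0,0,1],
    [0,0,0.2,0,0,0,1],
    [0,0,0,0,0,0,1]
  ]
}}

```text
time: 2.82
tool_pos: [0.5375, -0.3695, 0.0669]
tool_rot: [3.142, 0.001, -0.64]
contact_force: [0.2, -0.3, 0.4]
opening: 0.0917
grip_force: 0.0
```

>>> {"method": "carry_out", "body": {
  "deltas": [
    [0,-0.06,0.07,0,0,0,1],
    [0,-0.07,0.07,0,0,0,1],
    [0,0,0,0,0,0,0.85],
    [0,0,0,0,0,0,0.8],
    [0,0,0,0,0,0,0.75],
    [0,0,0,0,0,0,0.72],
    [0,0,0,0,0,0,0.69],
    [0,0,0,0,0,0,0.66]
  ],
  "force": 25
}}

```text
time: 3.48
tool_pos: [0.5385, -0.3684, 0.066]
tool_rot: [-3.141, -0.0, -0.64]
contact_force: [2.3, 1.8, -0.2]
opening: 0.0619
grip_force: 1.7
```

>>> {"method": "carry_out", "body": {
  "deltas": [
    [0,0,0,0,0,0,0.64],
    [0,0,0,0,0,0,0.62],
    [0,0,0,0,0,0,0.6],
    [0,0,0,0,0,0,0.57],
    [0,0,0,0,0,0,0.54],
    [0,0,0,0,0,0,0.5],
    [0,0,0,0,0,0,0.48],
    [0,0,0,0,0,0,0.45]
  ],
  "force": 25
}}

```text
time: 4.15
tool_pos: [0.5391, -0.3676, 0.0663]
tool_rot: [-3.14, -0.0, -0.64]
contact_force: [4.2, 5.9, 2.4]
opening: 0.0477
grip_force: 25.0
```

>>> {"method": "carry_out", "body": {
  "deltas": [
    [0,-0.05,0,0,0,0,0.45],
    [0,-0.05,-0.05,0,0,0,0.45],
    [0,0,-0.1,0,0,0,0.45],
    [0,0,-0.1,0,0,0,0.45],
    [0,0,-0.1,0,0,0,0.45],
    [0,0,-0.1,0,0,0,0.45],
    [0,0,0,0,0,0,0.45],
    [0,0,0,0,0,0,0.45]
  ]
}}

```text
time: 4.82
tool_pos: [0.5392, -0.3675, 0.0704]
tool_rot: [-3.141, 0.0, -0.64]
contact_force: [3.9, 3.2, -0.9]
opening: 0.0476
grip_force: 25.0
```

>>> {"method": "carry_out", "body": {
  "deltas": [
    [0,-0.05,-0.15,0,0,0,0.45],
    [0,0,-0.2,0,0,0,0.45],
    [0,0,-0.2,0,0,0,0.45],
    [0,0,-0.2,0,0,0,0.45],
    [0,0,-0.2,0,0,0,0.45],
    [0,0,-0.2,0,0,0,0.45],
    [0,0,-0.2,0,0,0,0.45],
    [0,0,-0.2,0,0,0,0.45]
  ]
}}

```text
time: 5.48
tool_pos: [0.5392, -0.3677, 0.0863]
tool_rot: [3.141, -0.0, -0.64]
contact_force: [-0.3, -0.3, -1.7]
opening: 0.048
grip_force: 25.0
```

>>> {"method": "carry_out", "body": {
  "deltas": [
    [0,0,-1,0,0,0,0.45],
    [0,0,-1.2,0,0,0,0.45],
    [0,0,-1.2,0,0,0,0.45],
    [0,0,-1.2,0,0,0,0.45],
    [0,0,-1.2,0,0,0,0.45],
    [0,0,-1.2,0,0,0,0.45],
    [0,0,-1,0,0,0,0.45],
    [0,0,-0.8,0,0,0,0.45]
  ]
}}

```text
time: 6.15
tool_pos: [0.5396, -0.3676, 0.1761]
tool_rot: [3.141, -0.002, -0.64]
contact_force: [0.4, 0.2, -2.1]
opening: 0.048
grip_force: 25.0
```

```bash
python3 - <<'E'
from plan import *
from fit import fit
c=grab('scene');P=cloud(c)
for lo,hi in((.077,.09),(.05,.09)):print(fit(P,(.483,-.061),lo,hi,.076,.06,.06))
c=grab('top');P=cloud(c)
for lo,hi in((.077,.09),(.05,.09)):print(fit(P,(.483,-.061),lo,hi,.076,.06,.06))
print(fit(P,(.5386,-.3687),.044,.095,.076,.06,.06))
plan((.4838,-.0606,.17),.302,16)
E
```

```text
(265, np.float64(0.3092036732051051), array([0.0624689 , 0.07679201]), array([ 0.48588413, -0.06280379]), ((485.29010009765625, -62.73344421386719), (64.78738403320312, 77.8619155883789), 18.776214599609375), np.float64(0.08128718986590477))
(747, np.float64(0.3192036732051051), array([0.06197622, 0.07686751]), array([ 0.48512729, -0.06276504]), ((484.96368408203125, -61.80323028564453), (64.73968505859375, 80.17945861816406), 18.458471298217773), np.float64(0.07251673195840413))
(274, np.float64(0.3792036732051052), array([0.06033683, 0.075759  ]), array([ 0.48318252, -0.0613428 ]), ((483.0336608886719, -61.1949348449707), (59.61380386352539, 76.77706146240234), 17.54572105407715), np.float64(0.08241567947494616))
(778, np.float64(0.23920367320510505), array([0.0599871 , 0.07601544]), array([ 0.48247362, -0.06183475]), ((482.7829895019531, -61.4486083984375), (59.758270263671875, 77.45215606689453), 17.1671142578125), np.float64(0.07166766459451784))
(14, np.float64(-1.3907963267948964), array([0.03603995, 0.03752115]), array([ 0.5301828 , -0.37539798]), ((529.664306640625, -374.656
[... 172 characters left out ...]
,0.0001,-0.0002,-0.0589,OPEN],
[-1.26,-1.49,0.03,0.0001,-0.0002,-0.0589,OPEN],
[-1.17,-1.56,0.03,0.0001,-0.0002,-0.0589,OPEN],
[-1.08,-1.63,0.03,0.0001,-0.0002,-0.0589,OPEN],
[-0.98,-1.69,0.04,0.0001,-0.0002,-0.0589,OPEN],
[-0.88,-1.74,0.04,0.0001,-0.0002,-0.0589,OPEN],
[-0.78,-1.79,0.04,0.0001,-0.0002,-0.0589,OPEN],
[-0.67,-1.83,0.04,0.0001,-0.0002,-0.0589,OPEN],
[-0.56,-1.87,0.04,0.0001,-0.0002,-0.0589,OPEN],
[-0.45,-1.90,0.04,0.0001,-0.0002,-0.0589,OPEN],
[-0.34,-1.92,0.04,0.0001,-0.0002,-0.0589,OPEN],
[-0.22,-1.94,0.04,0.0001,-0.0002,-0.0589,OPEN],
[-0.11,-1.95,0.04,0.0001,-0.0002,-0.0589,OPEN],
[0.01,-1.95,0.04,0.0001,-0.0002,-0.0589,OPEN],
[0.12,-1.95,0.04,0.0001,-0.0002,-0.0589,OPEN],
```

>>> {"method": "carry_out", "body": {
  "deltas": [
    [-1.43,-1.33,0.03,0,0,-0.059,0.45],
    [-1.35,-1.41,0.03,0,0,-0.059,0.45],
    [-1.26,-1.49,0.03,0,0,-0.059,0.45],
    [-1.17,-1.56,0.03,0,0,-0.059,0.45],
    [-1.08,-1.63,0.03,0,0,-0.059,0.45],
    [-0.98,-1.69,0.04,0,0,-0.059,0.45],
    [-0.88,-1.74,0.04,0,0,-0.059,0.45],
    [-0.78,-1.79,0.04,0,0,-0.059,0.45]
  ]
}}

```text
time: 6.92
tool_pos: [0.5106, -0.2126, 0.1707]
tool_rot: [-3.141, 0.001, -0.165]
contact_force: [0.7, -0.3, -1.7]
opening: 0.0478
grip_force: 25.0
```

>>> {"method": "carry_out", "body": {
  "deltas": [
    [-0.67,-1.83,0.04,0,0,-0.059,0.45],
    [-0.56,-1.87,0.04,0,0,-0.059,0.45],
    [-0.45,-1.9,0.04,0,0,-0.059,0.45],
    [-0.34,-1.92,0.04,0,0,-0.059,0.45],
    [-0.22,-1.94,0.04,0,0,-0.059,0.45],
    [-0.11,-1.95,0.04,0,0,-0.059,0.45],
    [0.01,-1.95,0.04,0,0,-0.059,0.45],
    [0.12,-1.95,0.04,0,0,-0.059,0.45]
  ]
}}

```text
time: 7.58
tool_pos: [0.4822, -0.0592, 0.1676]
tool_rot: [-3.141, 0.001, 0.307]
contact_force: [0.5, 0.2, -1.3]
opening: 0.0481
grip_force: 25.0
```

```bash
python3 - <<'E'
from plan import *
s=robot.observe();print(s['tool_pos'],s['tool_rot'],s['contact_force'])
plan((.484,-.061,.13),.308,8)
c=grab('scene');P=cloud(c)
im=c['image']
m=(np.hypot(P[...,0]-.484,P[...,1]+.061)<.08)&(P[...,2]>.05)&(P[...,2]<.3)
v,u=np.where(m);print(u.min(),u.max(),v.min(),v.max())
u0=int(np.median(u))-60;v0=int(np.median(v))-50;print(u0,v0)
cv2.imwrite('pics/s3.png',cv2.resize(im[v0:v0+110,u0:u0+130],None,fx=5,fy=5,interpolation=cv2.INTER_CUBIC))
E
```

```text
[ 0.48224772 -0.05921325  0.16761815] [-3.14119691e+00  6.80224339e-04  3.06591555e-01] [ 0.45302707  0.16958521 -1.27021251]
[0.01,0.03,0.47,-0.0000,0.0001,-0.0002,OPEN],
[0.01,0.03,0.47,-0.0000,0.0001,-0.0002,OPEN],
[0.01,0.03,0.47,-0.0000,0.0001,-0.0002,OPEN],
[0.01,0.03,0.47,-0.0000,0.0001,-0.0002,OPEN],
[0.01,0.03,0.47,-0.0000,0.0001,-0.0002,OPEN],
[0.01,0.03,0.47,-0.0000,0.0001,-0.0002,OPEN],
[0.01,0.03,0.47,-0.0000,0.0001,-0.0002,OPEN],
[0.01,0.03,0.47,-0.0000,0.0001,-0.0002,OPEN],
188 261 106 217
164 94
```

View pics/s3.png

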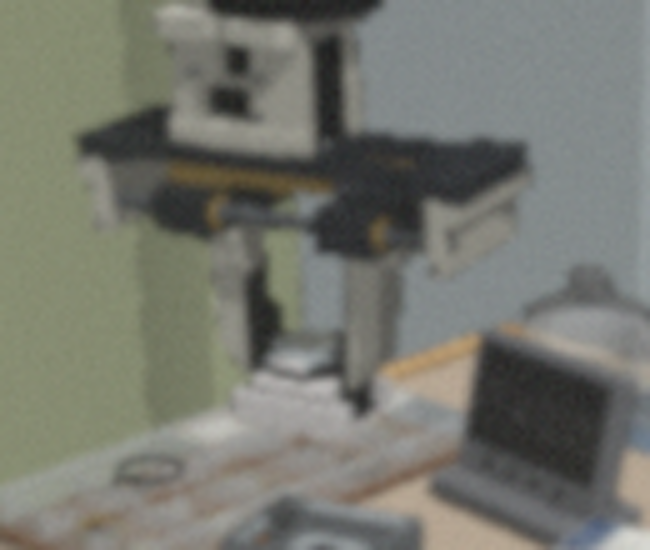

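The carrier hangs level between the fingers at about (310,370), with the socket below it at (330,530). I read the foot's bottom height and centre from depth.

```bash
python3 - <<'E'
from plan import *
P=cloud(dict(np.load('scene.npz')))
a=.307;R=np.array([[np.cos(a),np.sin(a)],[-np.sin(a),np.cos(a)]])
q=(P[...,:2]-[.4822,-.0592])@R.T*1000;z=P[...,2]*1000
m=(abs(q[...,0])<45)&(abs(q[...,1])<50)&(z>115)&(z<200)
h=np.histogram(z[m],np.arange(115,201,3));print(*zip(h[1].astype(int),h[0]))
f=m&(z<153)
print('foot x',np.percentile(q[f][:,0],[2,10,50,90,98]),'y',np.percentile(q[f][:,1],[2,10,50,90,98]),'zmin',np.percentile(z[f],[1,3,10]))
g=m&(z>147)&(z<153)&(abs(q[...,1])<26);print('foot top z/x',np.percentile(q[g][:,0],[2,50,98]))
E
```

```text
(np.int64(115), np.int64(0)) (np.int64(118), np.int64(0)) (np.int64(121), np.int64(0)) (np.int64(124), np.int64(0)) (np.int64(127), np.int64(0)) (np.int64(130), np.int64(0)) (np.int64(133), np.int64(0)) (np.int64(136), np.int64(10)) (np.int64(139), np.int64(35)) (np.int64(142), np.int64(34)) (np.int64(145), np.int64(48)) (np.int64(148), np.int64(43)) (np.int64(151), np.int64(53)) (np.int64(154), np.int64(43)) (np.int64(157), np.int64(29)) (np.int64(160), np.int64(48)) (np.int64(163), np.int64(33)) (np.int64(166), np.int64(32)) (np.int64(169), np.int64(47)) (np.int64(172), np.int64(61)) (np.int64(175), np.int64(78)) (np.int64(178), np.int64(29)) (np.int64(181), np.int64(37)) (np.int64(184), np.int64(31)) (np.int64(187), np.int64(33)) (np.int64(190), np.int64(29)) (np.int64(193), np.int64(31)) (np.int64(196), np.int64(25))
foot x [-22.52492988 -21.63318872 -19.07394608  15.50157098  22.23961007] y [-30.4438728  -29.81253217 -16.58699558  19.08737309  26.34072829] zmin [137.9674346  138.75320176 139.98602072]
foot top z/x [-22.49965022 -19.99719135  13.39367274]
```

>>> {"method": "carry_out", "body": {
  "deltas": [
    [0.01,0.03,0.6,0,0,0,0.45],
    [0.01,0.03,0.7,0,0,0,0.45],
    [0.01,0.03,0.7,0,0,0,0.45],
    [0.01,0.03,0.7,0,0,0,0.45],
    [0.01,0.03,0.7,0,0,0,0.45],
    [0.01,0.04,0.7,0,0,0,0.45],
    [0,0.04,0.6,0,0,0,0.45],
    [0,0,0.1,0,0,0,0.45]
  ]
}}

```text
time: 8.3
tool_pos: [0.4835, -0.0623, 0.1186]
tool_rot: [-3.14, 0.002, 0.303]
contact_force: [-0.8, -0.3, -1.8]
opening: 0.0479
grip_force: 25.0
```

>>> {"method": "carry_out", "body": {
  "deltas": [
    [0,-0.1,0,0,0,0,0.45],
    [0,0,0.15,0,0,0,0.45],
    [0,0,0.15,0,0,0,0.45],
    [0,0,0.15,0,0,0,0.45],
    [0,0,0.15,0,0,0,0.45],
    [0,0,0.15,0,0,0,0.45],
    [0,0,0.15,0,0,0,0.45],
    [0,0,0,0,0,0,0.45]
  ]
}}

```text
time: 8.97
tool_pos: [0.4836, -0.0612, 0.1107]
tool_rot: [-3.141, 0.0, 0.304]
contact_force: [0.6, -0.9, -1.3]
opening: 0.0478
grip_force: 25.0
```

>>> {"method": "carry_out", "body": {
  "deltas": [
    [0,0,0.1,0,0,0,0.45],
    [0,0,0.1,0,0,0,0.45],
    [0,0,0.1,0,0,0,0.45],
    [0,0,0.1,0,0,0,0.45],
    [0,0,0.1,0,0,0,0.45],
    [0,0,0,0,0,0,0.45],
    [0,0,0,0,0,0,0.45],
    [0,0,0,0,0,0,0.45]
  ]
}}

```text
time: 9.63
tool_pos: [0.4836, -0.0612, 0.1059]
tool_rot: [-3.142, 0.0, 0.304]
contact_force: [-0.8, 0.3, -1.7]
opening: 0.0478
grip_force: 25.0
```

>>> {"method": "carry_out", "body": {
  "deltas": [
    [0,0,0.1,0,0,0,0.45],
    [0,0,0.1,0,0,0,0.45],
    [0,0,0.1,0,0,0,0.45],
    [0,0,0.1,0,0,0,0.45],
    [0,0,0.1,0,0,0,0.45],
    [0,0,0,0,0,0,0.45],
    [0,0,0,0,0,0,0.45],
    [0,0,0,0,0,0,0.45]
  ]
}}

```text
time: 10.3
tool_pos: [0.4838, -0.0612, 0.1011]
tool_rot: [3.141, -0.0, 0.304]
contact_force: [0.2, -1.2, -0.5]
opening: 0.0477
grip_force: 25.0
```

>>> {"method": "carry_out", "body": {
  "deltas": [
    [0,0,0.1,0,0,0,0.45],
    [0,0,0.1,0,0,0,0.45],
    [0,0,0.1,0,0,0,0.45],
    [0,0,0,0,0,0,0.45],
    [0,0,0,0,0,0,0.45],
    [0,0,0,0,0,0,0.45],
    [0,0,0,0,0,0,0.45],
    [0,0,0,0,0,0,0.45]
  ]
}}

```text
time: 10.97
tool_pos: [0.4839, -0.0613, 0.0981]
tool_rot: [3.141, -0.0, 0.304]
contact_force: [0.9, 0.4, 0.9]
opening: 0.0478
grip_force: 25.0
```

>>> {"method": "carry_out", "body": {
  "deltas": [
    [0,0,0.05,0,0,0,0.45],
    [0,0,0.05,0,0,0,0.45],
    [0,0,0.05,0,0,0,0.45],
    [0,0,0,0,0,0,0.45],
    [0,0,0,0,0,0,0.45],
    [0,0,0,0,0,0,0.45],
    [0,0,0,0,0,0,0.45],
    [0,0,0,0,0,0,0.45]
  ]
}}

```text
time: 11.63
tool_pos: [0.4838, -0.0613, 0.0965]
tool_rot: [3.141, -0.0, 0.304]
contact_force: [-0.1, 1.0, 2.2]
opening: 0.0481
grip_force: 25.0
```

>>> {"method": "carry_out", "body": {
  "deltas": [
    [0,0,0.05,0,0,0,0.45],
    [0,0,0.05,0,0,0,0.45],
    [0,0,0.05,0,0,0,0.45],
    [0,0,0,0,0,0,0.45],
    [0,0,0,0,0,0,0.45],
    [0,0,0,0,0,0,0.45],
    [0,0,0,0,0,0,0.45],
    [0,0,0,0,0,0,0.45]
  ]
}}

```text
time: 12.3
tool_pos: [0.4838, -0.0613, 0.095]
tool_rot: [3.141, -0.0, 0.304]
contact_force: [0.3, 0.7, 2.8]
opening: 0.0475
grip_force: 25.0
```

>>> {"method": "carry_out", "body": {
  "deltas": [
    [0,0,0.03,0,0,0,0.45],
    [0,0,0.03,0,0,0,0.45],
    [0,0,0,0,0,0,0.45],
    [0,0,0,0,0,0,0.45],
    [0,0,0,0,0,0,0.45],
    [0,0,0,0,0,0,0.45],
    [0,0,0,0,0,0,0.45],
    [0,0,0,0,0,0,0.45]
  ]
}}

```text
time: 12.97
tool_pos: [0.4838, -0.0613, 0.0944]
tool_rot: [3.141, -0.0, 0.304]
contact_force: [0.0, -0.0, 4.1]
opening: 0.048
grip_force: 25.0
```

>>> {"method": "carry_out", "body": {
  "deltas": [
    [0,0,0.03,0,0,0,0.45],
    [0,0,0.02,0,0,0,0.45],
    [0,0,0,0,0,0,0.45],
    [0,0,0,0,0,0,0.45],
    [0,0,0,0,0,0,0.45],
    [0,0,0,0,0,0,0.45],
    [0,0,0,0,0,0,0.45],
    [0,0,0,0,0,0,0.45]
  ]
}}

```text
time: 13.63
tool_pos: [0.4838, -0.0612, 0.094]
tool_rot: [3.141, -0.0, 0.304]
contact_force: [-0.5, 0.9, 4.8]
opening: 0.0481
grip_force: 25.0
```

>>> {"method": "carry_out", "body": {
  "deltas": [
    [0,0,0.03,0,0,0,0.45],
    [0,0,0.02,0,0,0,0.45],
    [0,0,0,0,0,0,0.45],
    [0,0,0,0,0,0,0.45],
    [0,0,0,0,0,0,0.45],
    [0,0,0,0,0,0,0.45],
    [0,0,0,0,0,0,0.45],
    [0,0,0,0,0,0,0.45]
  ]
}}

```text
time: 14.3
tool_pos: [0.484, -0.0613, 0.0939]
tool_rot: [3.141, -0.001, 0.304]
contact_force: [-1.2, 0.6, 8.2]
opening: 0.0481
grip_force: 25.0
```

>>> {"method": "carry_out", "body": {
  "deltas": [
    [0,0,0,0,0,0,0.7],
    [0,0,0,0,0,0,0.8],
    [0,0,0,0,0,0,0.9],
    [0,0,0,0,0,0,1],
    [0,0,0,0,0,0,1],
    [0,0,0,0,0,0,1],
    [0,0,0,0,0,0,1],
    [0,0,0,0,0,0,1]
  ]
}}

```text
time: 14.97
tool_pos: [0.4837, -0.0612, 0.0932]
tool_rot: [-3.141, 0.0, 0.304]
contact_force: [-0.7, 0.5, -0.5]
opening: 0.0911
grip_force: 0.0
```

>>> {"method": "carry_out", "body": {
  "deltas": [
    [0,0,-0.3,0,0,0,1],
    [0,0,-0.8,0,0,0,1],
    [0,0,-1.5,0,0,0,1],
    [0,0,-2,0,0,0,1],
    [0,0,-2,0,0,0,1],
    [0,0,-2,0,0,0,1],
    [0,0,-1,0,0,0,1],
    [0,0,0,0,0,0,1]
  ]
}}

```text
time: 15.63
tool_pos: [0.4852, -0.0616, 0.1925]
tool_rot: [3.138, -0.005, 0.304]
contact_force: [0.3, -0.4, 1.0]
opening: 0.092
grip_force: 0.0
```

```bash
python3 - <<'E'
from plan import *
c=grab('scene');P=cloud(c)
a=.304;R=np.array([[np.cos(a),np.sin(a)],[-np.sin(a),np.cos(a)]])
q=(P[...,:2]-[.4838,-.0612])@R.T*1000;z=P[...,2]*1000
m=(abs(q[...,0])<22)&(abs(q[...,1])<35)&(z>92)&(z<140)
print(np.percentile(z[m],[50,90,97,99]),'y',np.percentile(q[m][:,1],[2,98]))
for s in(-1,1):
  k=m&(s*q[...,1]>18)&(abs(q[...,0])<12);print(s,k.sum(),np.percentile(z[k],[50,90,98]),np.percentile(s*q[k][:,1],[5,50,95]))
im=c['image'];cv2.imwrite('pics/s4.png',cv2.resize(im[140:240,170:290],None,fx=5,fy=5,interpolation=cv2.INTER_CUBIC))
E
```

```text
[103.20532668 111.2454717  114.26787562 114.81474414] y [-31.58947173  26.62663916]
-1 60 [103.10460258 113.51532219 114.39543853] [19.3950116  29.90001698 31.77368586]
1 56 [104.05031008 113.90512821 114.66946634] [22.94539359 24.58238188 27.24342215]
```

View pics/s4.png

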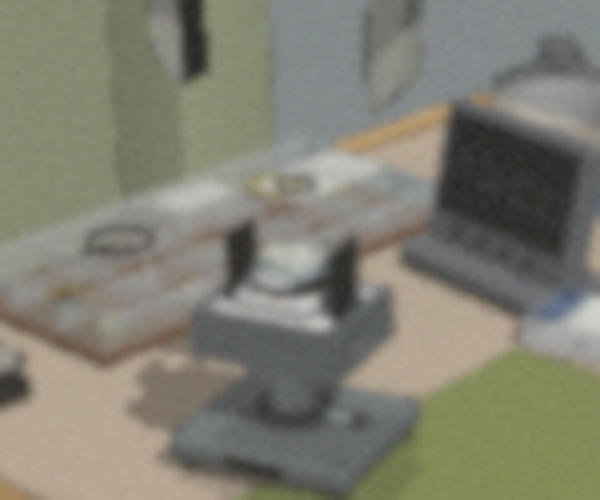

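The carrier sits level in the microphone socket. Both tab tops are at about 114 mm, the expected locked height; thrown back it would read about 119 mm. The tabs' outer faces are about 58 mm apart, so both have sprung out.

```bash
python3 -c "
from cell import robot
print(robot.hand_in())"
```

```text
the job is handed in; nothing more can be done
None
```

I moved the carrier from the winder to the microphone socket and handed the job in at about 16 s; the readings show it locked and level, but hand-in returned no verdict.

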